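# Turn the fittings carousel to the customer

## Task

A customer wants yellow elbows: turn the counter carousel, by pushing with a fingertip against one of its blue arms, until the box of yellow elbows stands squarely at the red arrow on the customer's side, then take the hand away. Turn it by the arms only: do not push on or lift the boxes, which stay in their pockets, and leave the other things on the counter where they are.

Things in the scene. Friction and masses are not known exactly. Their poses are not given: they have to be found in the camera images.
- hub (a point): the carousel's axis of rotation (vertical), on the top of its grey round deck, 22 mm above the counter. Deck radius 106 mm. The carousel turns both ways, well over a full turn, against a steady friction of about 0.2 N m (about 1.5 N at an arm), and stays where it is left.
- serve (a point): point on the deck's level, 66 mm from the axis towards the red arrow: the centre of the serving place. The red arrow itself is flat and fixed (10 mm high), lies on the counter 158 to 210 mm from the axis on a white tongue on the customer's side (away from the robot, within 30 deg of +x) and points at the axis.
- carousel: the turning part: a grey round deck with a steel hub and four blue arms. Four square pockets with 6 mm lips lie 66 mm from the axis, 90 deg apart, each holding one box; the four arms stick out half-way (45 deg) between the pockets. Origin on the axis at counter level, z up.
- arm0 (a point): a blue push arm of the carousel: an upright blade 10 mm thick, 30 mm high (20 to 50 mm above the counter), reaching radially from 90 mm out to a 16 mm round end post at 152 mm from the axis (outermost 160 mm). This point is in the middle of the blade, 132 mm from the axis, 35 mm above the counter; the space on both sides of the blade beyond the deck is free from above.
- arm1 (a point): the next arm, 90 deg counter-clockwise from arm0 seen from above; same shape and point
- arm2 (a point): the next arm, 180 deg counter-clockwise from arm0 seen from above; same shape and point
- arm3 (a point): the next arm, 270 deg counter-clockwise from arm0 seen from above; same shape and point
- box_elbows: open cardboard box, 60 x 60 mm, 52 mm high with its heap of YELLOW elbow fittings, loose (about 0.14 kg) in one of the four pockets (any of them). Origin under its centre, on the deck; it rides round with the carousel; up to 1 mm play
- box_tees: open cardboard box, 60 x 60 mm, 52 mm high with its heap of WHITE tee fittings, loose (about 0.14 kg) in one of the four pockets (any of them). Origin under its centre, on the deck; it rides round with the carousel; up to 1 mm play
- box_couplings: open cardboard box, 60 x 60 mm, 52 mm high with its heap of GREY straight couplings, loose (about 0.14 kg) in one of the four pockets (any of them). Origin under its centre, on the deck; it rides round with the carousel; up to 1 mm play
- box_glands: open cardboard box, 60 x 60 mm, 52 mm high with its heap of BLACK cable glands, loose (about 0.14 kg) in one of the four pockets (any of them). Origin under its centre, on the deck; it rides round with the carousel; up to 1 mm play
- socket: loose yellow pipe socket standing on end, 34 mm across, 50 mm high; a bystander, origin under its centre
- tee_piece: loose white tee fitting, 80 mm long, 61 mm high; a bystander, origin under its centre
- round_box: round grey junction box, 68 mm across, 30 mm high, with two stubs (88 mm over them); a bystander, origin under its centre
- cement: can of cement, 64 mm across, 110 mm high; a bystander, origin under its centre
- mug: white mug, 80 mm across, 95 mm high; a bystander, origin under its centre
- driver: screwdriver with red handle, lying; a bystander, origin under its centre
- tape: roll of black tape, 90 mm across, 19 mm high; a bystander, origin under its centre

How it is judged:
On the way:
1. the fingers push on the carousel (contact force between the fingers and carousel above 0.4 N), for 0.1 s.
At the end, for the whole second after the job is handed in: The box of yellow elbows is centred within 12 mm of the serving place (about 10 degrees of turn), the carousel is at rest and all four boxes sit down in their pockets (horizontal distance between box_elbows and serve below 0.012 m and angular speed of carousel below 0.05 rad/s and height (world z) of each of box_elbows, box_tees, box_couplings, box_glands below 0.028 m and horizontal distance between each of box_elbows, box_tees, box_couplings, box_glands and hub below 0.076 m); the robot touches nothing.
It fails at once if a box is pressed on by the robot (more than 2 N) (contact force between any of the fingers, the arm and box_elbows above 2 N or contact force between any of the fingers, the arm and box_tees above 2 N or contact force between any of the fingers, the arm and box_couplings above 2 N or contact force between any of the fingers, the arm and box_glands above 2 N).
It fails at once if a box is lifted more than 10 mm, or leaves its pocket (height (world z) of any of box_elbows, box_tees, box_couplings, box_glands above 0.032 m or horizontal distance between any of box_elbows, box_tees, box_couplings, box_glands and hub above 0.08 m).
It fails at once if another thing on the counter is shifted or lifted by more than 20 mm (distance of any of socket, tee_piece, round_box, cement, mug, driver, tape from where it was at the start of the episode above 0.02 m).
It also fails if it takes over 43 s, if anything falls off the work surface, if the arm or the gripper's body presses on something with over 40 N, if the wrist force passes 120 N, or if a joint passes its speed limit or range.

## Robot

A 6-joint arm with a two-finger parallel gripper is mounted at the origin on the work surface. World frame = base frame: x ahead of the robot, y to its left, z up, the work surface at z = 0. Lengths are in m, angles in rad, forces in N, time in s.
With the tool pointing down it reaches from about 0.25 to 0.725 m from the base axis. Payload 4 kg.
Tool frame: the origin (TCP) lies midway between the tips of the shut fingers; the grasp point (between the pads) lies 19 mm behind it; z points along the fingers, y is the line along which they close (so a half turn about z gives the same grasp; the last joint's range is limited). The gripper opens to 85 mm and grips with 20 to 120 N. Pads are 22 mm wide; open, the fingers measure 114 mm over their backs; the gripper's body (76 mm by 85 mm) begins 54 mm behind the grasp point. The pads swing forward as they close: fully open they stand 13 mm farther back than shut.
Start: joints at [1.199, 0.241, 0.005, 1.335, 0, 1.571], TCP at [0.182, 0.466, 0.231] pointing down, gripper open.
Joint ranges: [-2.72, 2.72], [-1.05, 1.87], [-1.09, 1.28], [-1.99, 2.15], [-1.42, 1.44], [-3.14, 3.14]. Speed limits (rad/s): [2.79, 2.79, 3.14, 3.14, 3.14, 3.14].

## Interface

Orientations are given as a unit quaternion [x, y, z, w].
In Python, from workcell import monitor, vision, job gives the robot as it stands.
- The arm moves only by the tool move_arm, never from a script. Its argument "moves" is a list that holds one entry, the list of rows, each a list of 5 numbers: the shift along the world's x, y, z in m, then the turn about the world's z in degrees, then the opening in per cent of the stroke, from 0 (shut) to 100 (fully open). In form: [[[x, y, z, turn, gripper], ...]]. A call has 1 to 5 rows; each row is the pose to reach, as a shift and turn from the pose commanded when the call began; what a row does not reach only later rows make up. A row lasts 1/8 s, in which the tool goes at most 62.5 mm and 10.7 degrees, less where a joint would pass 70% of its speed; a pose out of reach is approached as far as the arm can. A call with a gripper value outside its range is refused whole. The fingers move at their own pace and stop on an object; the grip force is fixed at half the most. Time passes only in rows, so rows that repeat a pose let the fingers close. It gives the time, the measured TCP pose, the force, the opening and the grip force at its end, in the units of the state.
- monitor.get_obs(): the state, without advancing time (a new reading comes with each control period).
- vision.camera(name): name is "scene" or "top"; returns a dict with "color" (480x640x3 uint8, red, green, blue), "camera_matrix" (3x3 intrinsics, pixels), "k1" (the pictures are not rectified: a ray, as slopes to the right and down, at radius r is drawn at 1 + k1 r^2 times it, then the intrinsics apply), "eye" and "attitude" of the camera in the world. Camera axes: x right, y up, looking along -z (the intrinsics and any distortion apply to the point x, -y, -z); pixel columns grow to the right and rows downward; lengths in m; the calibration is good to about 2 mm. A picture is of the moment at which its call begins. There is no depth.
- job.job_done(): hands the job in; it is judged then, once.
The state is a dict: "clock": time; "joint_pos": joint angles; "joint_vel": joint speeds; "tau": joint torques, N m; "eef_pos": TCP position; "tool_rot": TCP orientation; "ft_force": force on the tool from outside, world axes, zero at the start; "ft_torque": the same for the moment, N m; "grip_width": finger opening in m; "grasp_force": force on a finger pad.
Only numpy, scipy, OpenCV 4.12 (cv2) and the standard library are available. Lean on these libraries where they do the work, as an engineer would, in place of code of your own. Each camera call takes 0.05 s, during which the arm holds its last target. There are 200 camera calls.

## Working session

There is one attempt and no reset: what is moved stays moved. The work goes in short steps, Python scripts to look and compute and a tool call to move; the robot and the scene stay as the last step left them, time stands still between calls to the robot, and variables do not carry over. Pictures are saved under pics/ and viewed, at most 10 in all, crops included, and the job is handed in when it is done.

Besides the shell and the picture viewer there is one more tool, called after ">>>" as name([rows], argument=value, ...), one row to a line, values as JSON. move_arm: Moves the arm, as the interface text tells. Its arguments: {"type":"object","properties":{"moves":{"type":"array","items":{"type":"array","items":{"type":"array","items":{"type":"number"}}}}},"required":["moves"]}

```bash
mkdir -p pics; ls; python3 - <<'E'
from workcell import monitor, vision
import cv2
for n in("top","scene"):
    c=vision.camera(n); cv2.imwrite(f"pics/{n}0.png",c["color"][:,:,::-1])
    print(n,c["camera_matrix"],c["k1"],c["eye"],c["attitude"])
o=monitor.get_obs();print(o["clock"],o["eef_pos"],o["tool_rot"],o["grip_width"])
E
```

```text
pics
top [[472.95821862   0.         322.51673736]
 [  0.         472.95821862 244.91759756]
 [  0.           0.           1.        ]] -0.0317847003817081 [ 0.43074675 -0.03921942  1.50058943] [-0.01921993  0.02181406  0.70930733 -0.70429954]
scene [[587.58112466   0.         315.86721953]
 [  0.         587.58112466 245.81685924]
 [  0.           0.           1.        ]] 0.030943633214403708 [1.63154113 0.04399439 1.07017522] [0.27236032 0.28556032 0.67920817 0.61883069]
0.1 [0.1814218  0.46527973 0.23047786] [ 1.84826252e-01  9.82770712e-01 -9.73327821e-04 -1.89876103e-04] 0.08532362204038287
```

View pics/top0.png

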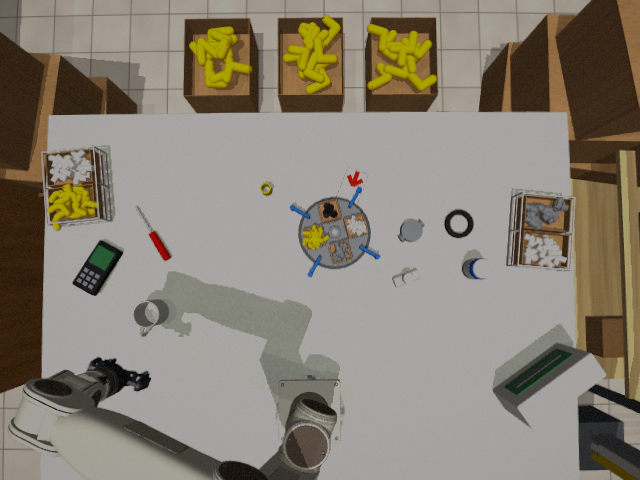

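View pics/scene0.png

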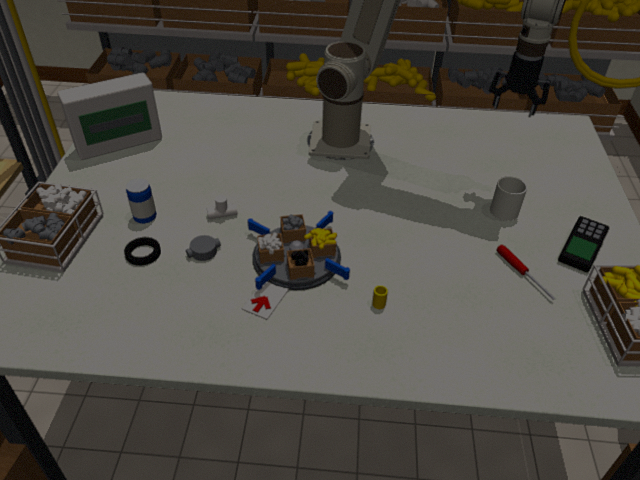

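The top picture shows the carousel centred near (335,232) and the red arrow at (355,179). The yellow box is at (315,237), with arm ends at (293,208), (357,190), (377,256) and (311,274). The nearest bystanders are the tee at (405,278), the round box at (411,230) and the socket at (266,188).

```bash
cat > h.py <<'E'
import numpy as np, cv2
from workcell import monitor, vision
from scipy.spatial.transform import Rotation as R
from scipy.optimize import least_squares
def ray(c,uv,z):
    K=c["camera_matrix"]; d=np.array([c["k1"],0,0,0.])
    p=cv2.undistortPoints(np.array([[uv]],float),K,d)[0,0]
    v=R.from_quat(c["attitude"]).apply([p[0],-p[1],-1]); e=np.array(c["eye"])
    return (e+v*(z-e[2])/v[2])[:2]
def blobs(hsv,lo,hi,roi,amin=8):
    m=cv2.inRange(hsv,np.array(lo),np.array(hi)); k=np.zeros_like(m); x0,y0,x1,y1=roi; k[y0:y1,x0:x1]=m[y0:y1,x0:x1]
    n,l,s,ce=cv2.connectedComponentsWithStats(k)
    return [(ce[i],s[i,4],np.argwhere(l==i)[:,::-1]) for i in range(1,n) if s[i,4]>=amin]
def measure(save=None):
    c=vision.camera("top"); im=c["color"]; hsv=cv2.cvtColor(im,cv2.COLOR_RGB2HSV)
    roi=(275,160,395,292)
    A=[ray(c,b[0],.047) for b in blobs(hsv,(98,130,60),(125,255,255),roi)]
    red=[ray(c,b[0],.01) for b in blobs(hsv,(0,170,100),(8,255,255),roi)]
    y=[(ray(c,b[0],.07),b[1]) for b in blobs(hsv,(24,150,90),(34,255,255),roi,30)]
    if save: cv2.imwrite(save,cv2.resize(im[150:300,255:445],None,fx=4,fy=4,interpolation=cv2.INTER_CUBIC)[:,:,::-1])
    return c,A,red,y
E
python3 - <<'E'
from h import *
c,A,red,y=measure("pics/c1.png")
print("arms",A,"\nred",red,"\ny",y)
A=np.array(A)
f=lambda p:[np.hypot(*(a-p))-0.13 for a in A]
for n,uv,z in [("deckc",(335,232.5),.022),("socket",(266,187),.025),("tee",(404,277),.03),("round",(411,230),.02)]: print(n,ray(c,uv,z))
E
```

```text
arms [array([ 0.66473715, -0.14557668]), array([0.61963449, 0.02574454]), array([ 0.49271522, -0.18961717]), array([ 0.44859216, -0.01818639])] 
red [array([ 0.72621949, -0.14702888])] 
y [(array([ 0.53662194, -0.01838556]), np.int32(367))]
deckc [ 0.55538199 -0.08439175]
socket [0.70040813 0.13172535]
tee [ 0.41454122 -0.29741979]
round [ 0.56183767 -0.32377083]
```

View pics/c1.png

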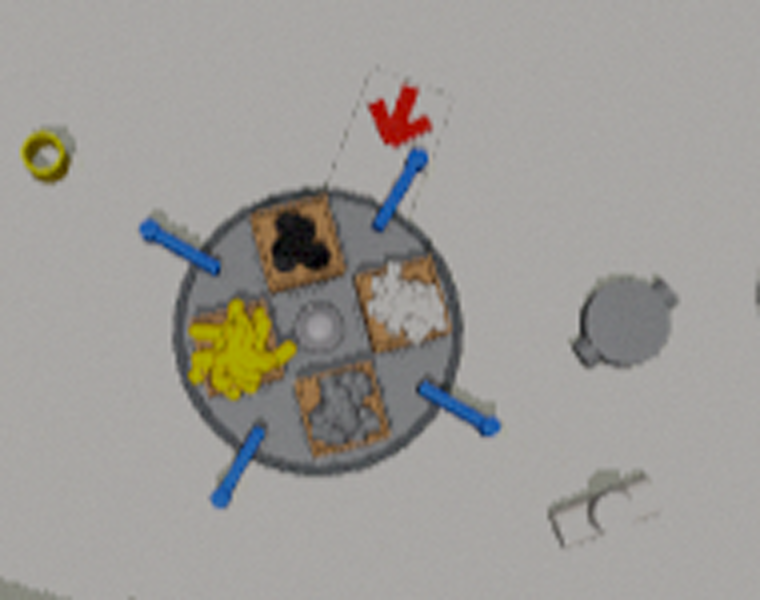

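The hub comes out at (0.556,-0.082), with arms at 59.5°+90k, yellow at 104.5° and the arrow at -21°. That means a clockwise turn of about 125.5°. I'll push the near-right arm (-120.5°) round the robot's side, with the fingers shut and turning with it.

>>> move_arm([
  [[0.024, -0.049, 0, 5.8, 0], [0.048, -0.098, 0, 11.6, 0], [0.072, -0.147, 0, 17.4, 0], [0.096, -0.196, 0, 23.2, 0], [0.12, -0.245, 0, 29, 0]],
])

```text
clock: 0.78
eef_pos: [0.302, 0.2192, 0.2312]
tool_rot: [-0.069, 0.998, -0.0, 0.0]
ft_force: [2.0, 0.1, 0.6]
grip_width: -0.0001
grasp_force: 0.0
```

>>> move_arm([
  [[0.024, -0.049, 0, 5.8, 0], [0.048, -0.098, 0, 11.6, 0], [0.072, -0.147, 0, 17.4, 0], [0.096, -0.196, 0, 23.2, 0], [0.12, -0.245, 0, 29, 0]],
])

```text
clock: 1.4
eef_pos: [0.422, -0.0259, 0.2312]
tool_rot: [-0.316, 0.949, 0.0, 0.0]
ft_force: [0.5, 0.2, 0.0]
grip_width: 0.0003
grasp_force: 0.0
```

>>> move_arm([
  [[0.025, -0.047, 0, 5.8, 0], [0.05, -0.094, 0, 11.6, 0], [0.075, -0.141, 0, 17.4, 0], [0.1, -0.187, 0, 22.5, 0], [0.1, -0.187, 0, 22.5, 0]],
])

```text
clock: 2.02
eef_pos: [0.5224, -0.2141, 0.2295]
tool_rot: [-0.492, 0.871, 0.0, -0.001]
ft_force: [-0.8, 1.3, -0.2]
grip_width: -0.0
grasp_force: 0.0
```

>>> move_arm([
  [[0.003, 0.006, -0.05, 0, 0], [0.003, 0.006, -0.1, 0, 0], [0.003, 0.006, -0.15, 0, 0], [0.003, 0.006, -0.18, 0, 0], [0.003, 0.006, -0.199, 0, 0]],
])

```text
clock: 2.65
eef_pos: [0.5227, -0.2035, 0.0303]
tool_rot: [-0.494, 0.869, 0.002, -0.001]
ft_force: [1.0, 0.6, 0.3]
grip_width: -0.0001
grasp_force: 0.0
```

```bash
python3 - <<'E'
from h import *
c,A,red,y=measure(); print(A,y)
o=monitor.get_obs(); print(o["eef_pos"],o["ft_force"])
# waypoints: tool angle about hub, r .130, at 8 deg steps
h=np.array([.5564,-.0819]); p0=np.array([.525,-.208])
a=-104
for k in range(0,18):
    t=np.radians(a-8*k); p=h+.13*np.array([np.cos(t),np.sin(t)]); print(a-8*k,np.round(p,4))
E
```

```text
[array([ 0.66473715, -0.14557668]), array([0.61980272, 0.02591321]), array([ 0.50495262, -0.16823428]), array([ 0.44831028, -0.01809877])] [(array([ 0.53665032, -0.01850805]), np.int32(366))]
[ 0.52154252 -0.20301398  0.02831825] [-0.17821343 -0.17839665 -2.12952808]
-104 [ 0.525 -0.208]
-112 [ 0.5077 -0.2024]
-120 [ 0.4914 -0.1945]
-128 [ 0.4764 -0.1843]
-136 [ 0.4629 -0.1722]
-144 [ 0.4512 -0.1583]
-152 [ 0.4416 -0.1429]
-160 [ 0.4342 -0.1264]
-168 [ 0.4292 -0.1089]
-176 [ 0.4267 -0.091 ]
-184 [ 0.4267 -0.0728]
-192 [ 0.4292 -0.0549]
-200 [ 0.4342 -0.0374]
-208 [ 0.4416 -0.0209]
-216 [ 0.4512 -0.0055]
-224 [0.4629 0.0084]
-232 [0.4764 0.0205]
-240 [0.4914 0.0307]
```

>>> move_arm([
  [[-0.0173, 0.0056, 0.002, -8, 0], [-0.0336, 0.0135, 0.002, -16, 0], [-0.0486, 0.0237, 0.002, -24, 0], [-0.0621, 0.0358, 0.002, -32, 0], [-0.0738, 0.0497, 0.002, -40, 0]],
])

```text
clock: 3.32
eef_pos: [0.4513, -0.1551, 0.0354]
tool_rot: [-0.164, 0.986, -0.001, 0.001]
ft_force: [1.8, -0.6, -0.8]
grip_width: -0.0004
grasp_force: 0.9
```

```bash
python3 - <<'E'
from h import *
c,A,red,y=measure("pics/c2.png"); h=np.array([.5564,-.0819])
print([(np.round(np.degrees(np.arctan2(*(a-h)[::-1])),1),np.round(np.hypot(*(a-h)),3)) for a in A+[y[0][0]]])
o=monitor.get_obs(); d=o["eef_pos"][:2]-h; print(o["eef_pos"],o["ft_force"],np.hypot(*d),np.degrees(np.arctan2(d[1],d[0])))
E
```

```text
[(np.float64(26.4), np.float64(0.125)), (np.float64(-63.8), np.float64(0.125)), (np.float64(116.3), np.float64(0.124)), (np.float64(-154.4), np.float64(0.096)), (np.float64(74.4), np.float64(0.066))]
[ 0.44879384 -0.15310615  0.03494912] [-2.70108533  1.10437908  0.64056125] 0.1290325619897813 -146.5062262282562
```

View pics/c2.png

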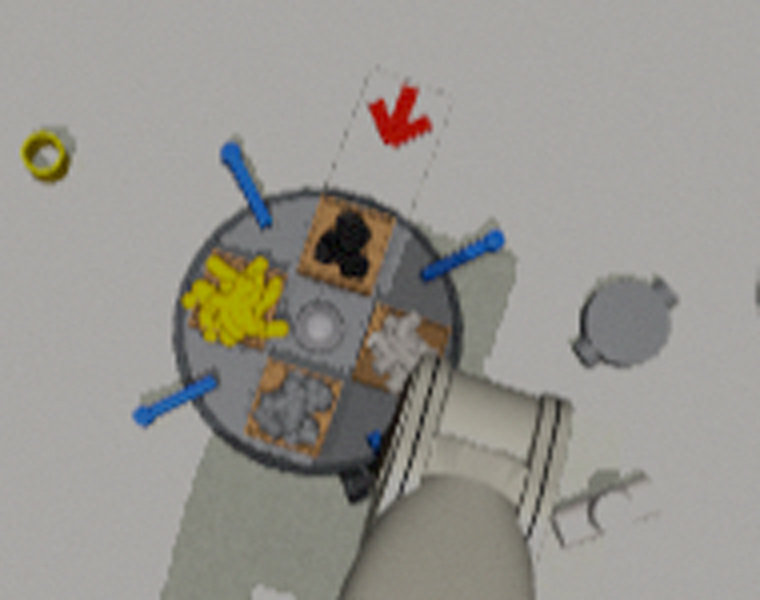

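The carousel has turned 33° and the boxes are still seated. The finger rests on the blade at the lower right, and 92° remain.

>>> move_arm([
  [[-0.0096, 0.0154, 0, -8, 0], [-0.017, 0.0319, 0, -16, 0], [-0.022, 0.0494, 0, -24, 0], [-0.0245, 0.0673, 0, -32, 0], [-0.0245, 0.0855, 0, -40, 0]],
])

```text
clock: 4.0
eef_pos: [0.4271, -0.0698, 0.0353]
tool_rot: [0.182, 0.983, -0.001, 0.001]
ft_force: [0.4, -2.5, 0.2]
grip_width: -0.0002
grasp_force: 0.9
```

>>> move_arm([
  [[0.0025, 0.0179, 0, -8, 0], [0.0075, 0.0354, 0, -16, 0], [0.0149, 0.0519, 0, -24, 0], [0.0245, 0.0673, 0, -32, 0], [0.0362, 0.0812, 0, -40, 0]],
])

```text
clock: 4.62
eef_pos: [0.4624, 0.0115, 0.0349]
tool_rot: [0.507, 0.862, -0.001, 0.0]
ft_force: [-0.1, -2.4, 0.2]
grip_width: 0.0001
grasp_force: 0.9
```

```bash
python3 - <<'E'
from h import *
c,A,red,y=measure("pics/c3.png"); h=np.array([.5564,-.0819])
print([(np.round(np.degrees(np.arctan2(*(a-h)[::-1])),1),np.round(np.hypot(*(a-h)),3)) for a in A+[v[0] for v in y]])
o=monitor.get_obs(); d=o["eef_pos"][:2]-h; print(o["eef_pos"],o["ft_force"],np.hypot(*d),np.degrees(np.arctan2(d[1],d[0])))
E
```

```text
[(np.float64(36.8), np.float64(0.125)), (np.float64(-53.3), np.float64(0.124)), (np.float64(-143.5), np.float64(0.125)), (np.float64(-5.8), np.float64(0.065))]
[0.46468129 0.01310213 0.0352108 ] [1.98867522 1.46108932 0.18617902] 0.13205198746453312 133.9925789175014
```

View pics/c3.png

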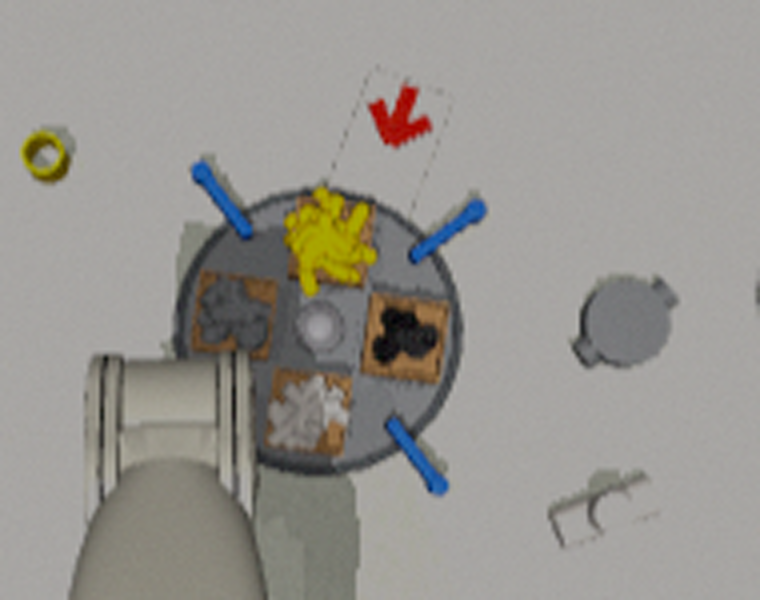

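The yellow box is at about -8°, so 12.7° remain. I'll push slowly and then let it settle.

>>> move_arm([
  [[0.0065, 0.0065, 0, -4.2, 0], [0.014, 0.0127, 0, -8.5, 0], [0.0221, 0.0184, 0, -12.7, 0], [0.0221, 0.0184, 0, -12.7, 0]],
])

```text
clock: 5.18
eef_pos: [0.485, 0.0299, 0.0347]
tool_rot: [0.597, 0.802, 0.0, 0.0]
ft_force: [-0.5, -0.3, -0.7]
grip_width: -0.0003
grasp_force: 0.0
```

```bash
python3 - <<'E'
from h import *
c,A,red,y=measure(); h=np.array([.5564,-.0819])
print([(np.round(np.degrees(np.arctan2(*(a-h)[::-1])),1),np.round(np.hypot(*(a-h)),3)) for a in A+[v[0] for v in y]+red])
o=monitor.get_obs(); d=o["eef_pos"][:2]-h; print(o["eef_pos"],o["ft_force"],np.hypot(*d),np.degrees(np.arctan2(d[1],d[0])))
E
```

```text
[(np.float64(23.6), np.float64(0.125)), (np.float64(-66.5), np.float64(0.124)), (np.float64(-156.7), np.float64(0.125)), (np.float64(-19.0), np.float64(0.065)), (np.float64(-21.0), np.float64(0.182))]
[0.48452391 0.02975048 0.03458013] [-0.39079087 -0.67045139 -0.20221179] 0.13278555001413875 122.7718067016881
```

The pocket is at -21.5° against the arrow's -21.0°. I'll back off along the tangent, go up, and move away.

>>> move_arm([
  [[-0.013, -0.008, 0, 0, 0], [-0.02, -0.013, 0.02, 0, 0], [-0.02, -0.013, 0.07, 0, 0], [-0.02, -0.013, 0.12, 0, 0], [-0.02, -0.013, 0.17, 0, 0]],
])

```text
clock: 5.85
eef_pos: [0.4629, 0.0159, 0.2056]
tool_rot: [0.598, 0.801, -0.0, -0.0]
ft_force: [1.6, -0.1, 0.1]
grip_width: -0.0003
grasp_force: 0.0
```

>>> move_arm([
  [[-0.03, 0.04, 0.02, 0, 0], [-0.06, 0.08, 0.02, 0, 0], [-0.09, 0.12, 0.02, 0, 0], [-0.12, 0.16, 0.02, 0, 0], [-0.12, 0.16, 0.02, 0, 0]],
])

```text
clock: 6.48
eef_pos: [0.3418, 0.1774, 0.224]
tool_rot: [0.596, 0.803, -0.0, -0.0]
ft_force: [0.4, -0.8, -0.3]
grip_width: -0.0
grasp_force: 0.0
```

```bash
python3 - <<'E'
from h import *
c,A,red,y=measure("pics/c4.png"); A=np.array(A); h=A.mean(0); print(h)
print([(np.round(np.degrees(np.arctan2(*(a-h)[::-1])),1),np.round(np.hypot(*(a-h)),3)) for a in list(A)+[v[0] for v in y]+red])
E
```

```text
[ 0.55628338 -0.08131805]
[(np.float64(23.4), np.float64(0.126)), (np.float64(-66.5), np.float64(0.124)), (np.float64(113.5), np.float64(0.125)), (np.float64(-156.4), np.float64(0.126)), (np.float64(-19.4), np.float64(0.065)), (np.float64(-21.2), np.float64(0.182))]
```

View pics/c4.png

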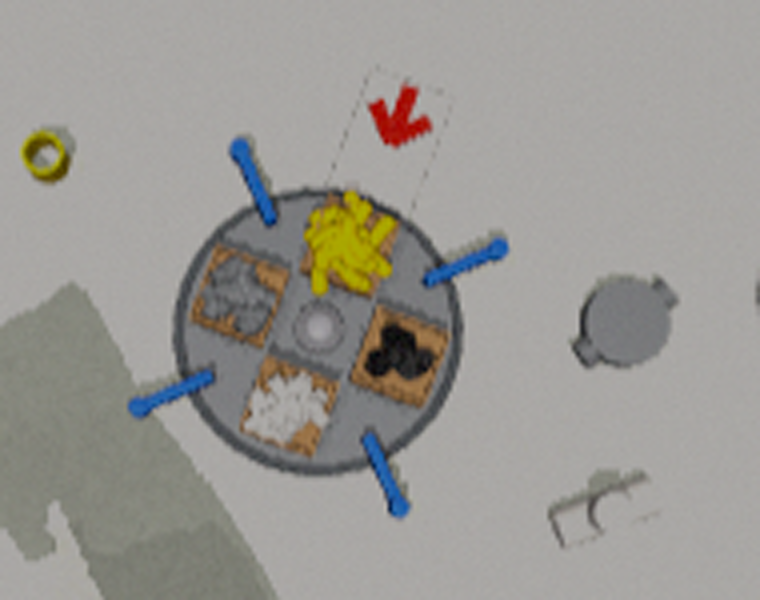

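The yellow box stands squarely at the arrow, all four boxes are seated, the bystanders haven't moved and the hand is clear.

```bash
python3 -c "
from workcell import job
print(job.job_done())"
```

```text
the job is handed in; nothing more can be done
None
```

The carousel was turned about 126° clockwise by one blue arm, leaving the box of yellow elbows within about half a degree of the red arrow with the hand clear; the job is handed in, but no verdict was returned.

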